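# Dock a reagent bottle behind the spring gate of a two-bay bottle dock

## Task

Load the loose reagent bottle into the empty bay of the white bottle dock. Slide it in upright from the front so that it pushes the spring gate aside and holds it open as it passes, carry on along the deck, pressing only lightly, until you feel it drop fully into the round seat recess, then let go of it, with the gate swung shut behind it. Do not force the bottle against the dock, and leave the other things on the bench where they are.

Things in the scene. Friction and masses are not known exactly. Their poses are not given: they have to be found in the camera images.
- bottle_mid (a point): Centre (half-way up) of the loose, clear glass reagent bottle, 113 mm tall, upright left of the dock; z up. Body 56 mm in diameter up to 67 mm above its bottom, then a shoulder narrowing to the neck at 94 mm; screw cap 37 mm in diameter from 94 to 113 mm. Bottom edge rounded 3 to 4 mm. 0.15 to 0.3 kg. Take it by the cap, from above.
- dock: Fixed two-bay bottle dock, white plastic, aluminium rails on top, 230 long (x) x 172 x 101 mm. Origin on the bench under the centre line of the empty, left bay (y = 0); x = the way bottles go in, away from the robot; y left, z up. Deck on which bottles slide: z = 0.018. The right bay (y = -0.084) holds an identical bottle, cap top at z = 0.124. A bottle on the deck has its middle at z = 0.0745.
- apron (a point): Point on the deck at the middle of the empty bay's front apron (dock x = -0.106, y = 0, z = 0.0185; axes as the dock's). The apron, dock x = -0.140 to -0.074, is deck that is open above: a bottle can be set down here with its centre on the centre line, short of the gate, and then slid in along +x.
- bay_mouth (a point): Point on the deck in the empty bay's mouth, in the plane of the shut gate (dock x = -0.062, y = 0, z = 0.018; axes as the dock's). From here two guide walls 59.4 mm apart (flared at the mouth; inner faces at y = -0.0297 and, from x = 0.002 on, +0.0297), 50 mm high, lead along x to a back panel at x = 0.085.
- rails (a point): Point midway between the two horizontal neck rails over the empty bay (dock x = 0.0, y = 0, z = 0.101, their top face). They are 3 mm thick and 51 mm apart, x = -0.065 to 0.088: the bottle's body cannot pass between them from above; its cap rides above them and its shoulder below, free to rise 5 mm off the deck. Fingers set in line with x pass between the rails.
- seat_start (a point): Point at deck height on the bay's centre line (dock x = 0.016, y = 0, z = 0.018; axes as the dock's). The bay's grey floor insert has a flat round recess 59 mm wide, 7 mm deep, on the centre line. The insert is clamped in slots: the recess centre lies anywhere from this point to 32 mm beyond it (+x); how far is not measured. A seated bottle has its middle at dock z = 0.0675.
- gate (a joint): Angle (rad) of the empty bay's gate: bare steel leaf 52 mm long, z = 0.036 to 0.074, vertical hinge at the left of the mouth (dock x = -0.062, y = 0.034). 0 = shut, straight across the mouth; it opens inward (+x) only, to 1.6. Its torsion spring (0.06 N m shut, 0.16 N m wide open) resists the bottle with 2 to 6 N and shuts the gate once the bottle's centre is past dock x = 0.012.
- beaker_mid (a point): Bystander: small glass beaker, 49 mm in diameter, 60 mm high (point at its mid-height).
- carton_mid (a point): Bystander: white slide carton, 56 x 80 x 60 mm (point at its centre).
- pot_mid (a point): Bystander: white screw-cap pot, 62 mm in diameter, 97 mm high (point at its mid-height).
- timer_mid (a point): Bystander: flat bench timer, 62 x 62 x 18 mm (point at its centre).
Things that resemble listed ones, but are neither listed nor needed, are in the scene too. Leave any purple look-alike of the part that bears bottle_mid alone.

How it is judged:
On the way:
1. the bottle is in the bay's mouth and holds the gate open (value of joint gate above 0.7 rad and x of bottle_mid in the frame of dock between -0.065 and 0.012 m and angle between bottle_mid's own z axis and vertical below 0.2 rad), for 0.1 s.
At the end, for the whole second after the job is handed in: The bottle stands upright (within 0.05 rad) and at rest, bottomed in the seat recess (its middle no more than 1.5 mm above 0.0675 in the dock's frame, within 36 mm of seat_start in plan), and the gate is shut behind it (below 0.06 rad) (z of bottle_mid in the frame of dock between 0.0655 and 0.069 m and horizontal distance between bottle_mid and seat_start below 0.036 m and angle between bottle_mid's own z axis and vertical below 0.05 rad and linear speed of bottle below 0.02 m/s and value of joint gate below 0.06 rad); the robot touches nothing.
It fails at once if the bottle is forced against the dock (more than 30 N) (contact force between bottle and dock above 30 N).
It fails at once if the bottle is tipped over (more than 0.5 rad) (angle between bottle_mid's own z axis and vertical above 0.5 rad).
It fails at once if a bystander is moved by more than 20 mm (distance of any of beaker_mid, carton_mid, pot_mid, timer_mid from where it was at the start of the episode above 0.02 m).
It also fails if it takes over 72 s, if anything falls off the work surface, if the arm or the gripper's body presses on something with over 40 N, if the wrist force passes 120 N, or if a joint passes its speed limit or range.

## Robot

A 6-joint arm with a two-finger parallel gripper is mounted at the origin on a cart in front of the work surface, level with it; the furniture and walls round the work are solid. World frame = base frame: x ahead of the robot, y to its left, z up, the work surface at z = 0. Lengths are in m, angles in rad, forces in N, time in s.
With the tool pointing down it reaches from about 0.35 to 0.925 m from the base axis. Payload 6.4 kg.
Tool frame: the origin (TCP) lies on the centre line of the jaws, within the pads' length; the fingertips stand 22 mm ahead of it and the grasp point (between the pads) lies 3 mm ahead of it; z points along the fingers, y is the line along which they close (so a half turn about z gives the same grasp; the last joint's range is limited). The gripper opens to 85 mm and grips with 20 to 120 N. Pads are 22 mm wide; open, the fingers measure 114 mm over their backs; the gripper's body (76 mm by 85 mm) begins 54 mm behind the grasp point. The pads swing forward as they close: fully open they stand 13 mm farther back than shut.
Start: joints at [1.033, 0.245, 1.558, -0, 1.339, -0.174], TCP at [0.231, 0.607, 0.227] pointing down, gripper open.
Joint ranges: [-3.13, 3.13], [-1.02, 2.26], [0.13, 2.54], [-0.95, 4.09], [0.21, 2.88], [-2.74, 2.74]. Speed limits (rad/s): [2.57, 2.57, 3.14, 3.14, 3.14, 3.14].

## Interface

Orientations are given as a 3x3 rotation matrix whose columns are the frame's x, y, z axes.
In Python, from cell import get_obs, read_camera, camera_model, manip gives the robot as it stands.
- The arm moves only by the tool drive_tool, never from a script. Its arguments are lists of equal length, an entry for each row: "dp": the shift along the tool's x, y, z in mm, a list of three; "rotation": the turn, a rotation vector about the tool's x, y, z in degrees, a list of three; "hand": the opening, from -1 (shut) to 1 (fully open). In form: {"dp": [[x, y, z], ...], "rotation": [[wx, wy, wz], ...], "hand": [hand, ...]}. A call has 1 to 12 rows; each row is the pose to reach, as a shift and turn from the pose commanded when the call began, along the tool's axes at that moment; what a row does not reach only later rows make up. A row lasts 1/10 s, in which the tool goes at most 50 mm and 8.59 degrees, less where a joint would pass 70% of its speed; a pose out of reach is approached as far as the arm can. A call with a gripper value outside its range is refused whole. The fingers move at their own pace and stop on an object; "newtons" is the grip in N (left out, the last holds). Time passes only in rows, so rows that repeat a pose let the fingers close. It gives the time, the measured TCP pose, the force, the opening and the grip force at its end, in the units of the state.
- get_obs(): the state, without advancing time (a new reading comes with each control period).
- read_camera(name): name is "scene" or "top" or "wrist"; returns (picture, depth): 480x640x3 uint8, red, green, blue; 480x640 float32, m along the optical axis (not along the pixel's ray), 0 where there is no reading.
- camera_model(name): a dict with "mtx" (3x3 intrinsics, pixels), "pose" (4x4, takes a point from camera to world coordinates); the wrist camera has in their place "hand_eye" (4x4, takes a point from camera to tool coordinates, whose origin is the TCP and whose axes are the flange's). Camera axes: x right, y up, looking along -z (the intrinsics and any distortion apply to the point x, -y, -z); pixel columns grow to the right and rows downward; lengths in m; the calibration is good to about 2 mm. A picture is of the moment at which its call begins: read the wrist's pose just before it. camera_model takes no time and is no camera call.
- manip.sign_off(): hands the job in; it is judged then, once.
The state is a dict: "time": time; "joint_pos": joint angles; "dq": joint speeds; "joint_torque": joint torques, N m; "position": TCP position; "eef_rot": TCP orientation; "force": force on the tool from outside, world axes, zero at the start; "wrist_torque": the same for the moment, N m; "finger_gap": finger opening in m; "gripper_force": force on a finger pad.
Only numpy, scipy, OpenCV 4.12 (cv2) and the standard library are available. Lean on these libraries where they do the work, as an engineer would, in place of code of your own. Each camera call takes 0.05 s, during which the arm holds its last target. There are 200 camera calls.

## Working session

There is one attempt and no reset: what is moved stays moved. The work goes in short steps, Python scripts to look and compute and a tool call to move; the robot and the scene stay as the last step left them, time stands still between calls to the robot, and variables do not carry over. Pictures are saved under pics/ and viewed, at most 10 in all, crops included, and the job is handed in when it is done.

Besides the shell and the picture viewer there is one more tool, called as name(argument=value, ...) on one line, values as JSON. drive_tool: Moves the arm, as the interface text tells. Its arguments: {"type":"object","properties":{"dp":{"type":"array","items":{"type":"array","items":{"type":"number"}}},"rotation":{"type":"array","items":{"type":"array","items":{"type":"number"}}},"hand":{"type":"array","items":{"type":"number"}},"newtons":{"type":"number"}},"required":["dp","rotation","hand"]}

```bash
mkdir -p pics
cat > h.py <<'E'
import numpy as np, cv2
from cell import get_obs, read_camera, camera_model, manip
def cloud(d,m,pose=None):
    K=np.array(m['mtx']);P=np.array(m['pose'] if pose is None else pose)
    v,u=np.mgrid[0:480,0:640]
    c=np.stack([(u-K[0,2])/K[0,0]*d,-(v-K[1,2])/K[1,1]*d,-d],-1)
    return c@P[:3,:3].T+P[:3,3]
E
python3 - <<'E'
from h import *
for n in('scene','top'):
    p,d=read_camera(n);np.savez(n,p=p,d=d);cv2.imwrite(f'pics/{n}.png',p[...,::-1]);m=camera_model(n);print(n,m)
o=get_obs();print(o)
E
```

```text
scene {'mtx': array([[483.2568265 ,   0.        , 319.41577724],
       [  0.        , 483.2568265 , 240.77646023],
       [  0.        ,   0.        ,   1.        ]]), 'pose': array([[ 5.02818194e-01,  6.72476387e-01, -5.43092417e-01,
        -2.38971685e-01],
       [-8.64391815e-01,  3.91768029e-01, -3.15189787e-01,
        -3.92313312e-01],
       [ 8.08556992e-04,  6.27927799e-01,  7.78271177e-01,
         1.13799198e+00],
       [ 0.00000000e+00,  0.00000000e+00,  0.00000000e+00,
         1.00000000e+00]])}
top {'mtx': array([[465.24334361,   0.        , 312.58745303],
       [  0.        , 465.24334361, 243.29036092],
       [  0.        ,   0.        ,   1.        ]]), 'pose': array([[-0.00860281,  0.99709742, -0.07564874,  0.37432603],
       [-0.99988707, -0.00950972, -0.01163644,  0.02934561],
       [-0.01232207,  0.0755401 ,  0.99706663,  1.56022715],
       [ 0.        ,  0.        ,  0.        ,  1.        ]])}
{'time': 0.1, 'joint_pos': array([ 1.03288857e+00,  2.45754618e-01,  1.55890025e+00,  4.43820011e-06,
        1.33870996e+00, -1.74132714e-01]), 'dq': array([-0.00168229, -0.00283816, -0.0008939 , -0.00064813, -0.00343352,
       -0.00104351]), 'joint_torque': array([-6.70984173e-04, -4.30669141e+01, -3.27129328e+01, -2.01627854e-04,
        2.83550115e-03,  7.74877655e-07]), 'position': array([0.23101894, 0.60701084, 0.22597951]), 'eef_rot': array([[-9.34559800e-01,  3.55804931e-01, -9.11666790e-04],
       [ 3.55805963e-01,  9.34558616e-01, -1.51970131e-03],
       [ 3.11288835e-04, -1.74462823e-03, -9.99998430e-01]]), 'force': array([-0.82896249,  0.90329351,  0.14645729]), 'wrist_torque': array([-0.03351975,  0.05592894,  0.01667477]), 'gripper_force': 0.0, 'finger_gap': 0.08560857349117518}
```

View pics/scene.png

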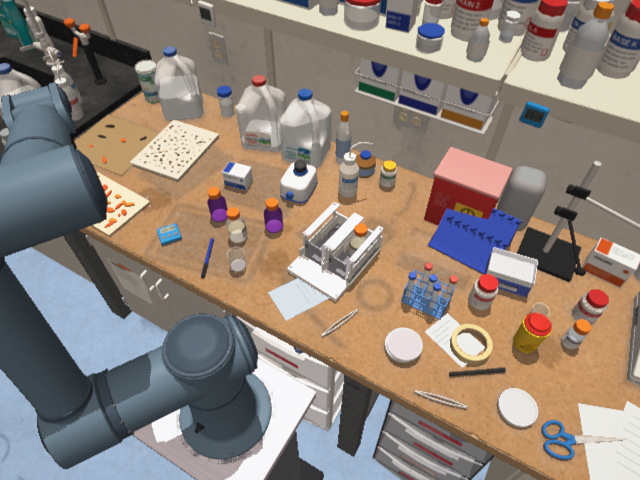

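View pics/top.png

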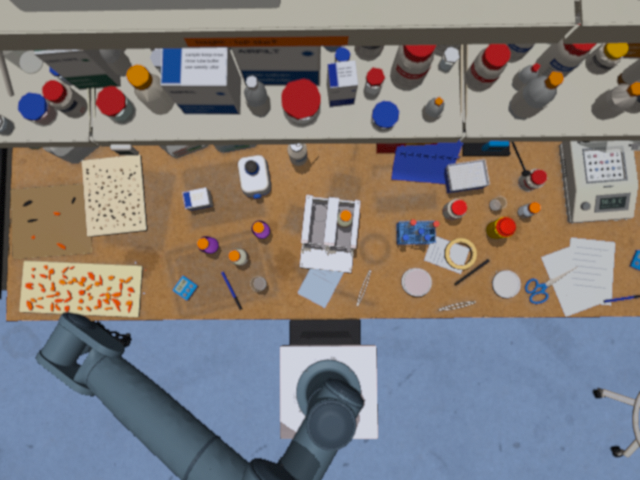

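Both views show the bench. Candidates for the loose bottle:
- Clear bottle with an orange cap: scene (236,220), top (238,257).
- Purple look-alikes: scene (217,205) and (273,215).
- Docked twin: scene (360,238).
- Far-right orange-capped bottle: scene (577,333).

I choose the clear one at scene (236,220), left of the dock. The empty left bay is near scene (325,235).

Run:
```python
from h import *
for n,(u,v,w,h) in dict(scene=(185,175,210,130),top=(190,180,180,110)).items():
    z=np.load(n+'.npz');p,d=z['p'],z['d'];C=cloud(d,camera_model(n))
    if n=='scene': cv2.imwrite('pics/crop.png',cv2.resize(p[v:v+h,u:u+w],None,fx=3.8,fy=3.8,interpolation=2)[...,::-1])
    hsv=cv2.cvtColor(p,cv2.COLOR_RGB2HSV)
    m=cv2.inRange(hsv,(5,150,120),(22,255,255)); k,l,s,c=cv2.connectedComponentsWithStats(m)
    for i in range(1,k):
        if s[i,4]>15 and u<c[i][0]<u+w and v<c[i][1]<v+h:
            q=C[l==i];zt=np.percentile(q[:,2],90);q=q[q[:,2]>zt-.006];print(n,c[i].round(1),s[i,4],q.mean(0).round(4),zt.round(3), (q.max(0)-q.min(0)).round(3))
    # dock
    x=C[v:v+h,u:u+w].reshape(-1,3);cc=hsv[v:v+h,u:u+w].reshape(-1,3)
    r=(cc[:,1]<60)&(cc[:,2]>120)&(x[:,2]>.01)&(x[:,2]<.13)&(x[:,0]<.75)&(x[:,1]<.16)&(x[:,1]>-.15)
    a=x[r][:,:2].astype(np.float32);print(n,'dock rect',cv2.minAreaRect(a),r.sum())
```

```text
scene [213.5 192.3] 125 [0.4824 0.3905 0.1131] 0.115 [0.037 0.037 0.009]
scene [271.5 203.5] 129 [0.5231 0.2103 0.1237] 0.115 [0.789 0.627 1.029]
scene [232.7 213. ] 133 [0.4435 0.2917 0.1131] 0.115 [0.036 0.037 0.008]
scene [360.4 229.6] 138 [ 0.5564 -0.061   0.1341] 0.126 [0.822 0.351 1.018]
scene dock rect ((0.5694688558578491, -0.005115814507007599), (0.36038923263549805, 0.1985911875963211), 0.827208399772644) 3889
top [345.3 215.3] 94 [ 0.5668 -0.0551  0.1464] 0.129 [0.212 0.1   1.437]
top [257.6 226.8] 106 [0.5373 0.2171 0.1149] 0.118 [0.032 0.032 0.009]
top [202.  243.2] 117 [0.4864 0.386  0.135 ] 0.117 [0.13  0.378 1.449]
top [233.4 255.3] 107 [0.4477 0.2925 0.1142] 0.117 [0.031 0.034 0.012]
top [288.8 261.3] 16 [0.4314 0.1295 0.0021] 0.005 [0.017 0.017 0.007]
top dock rect ((0.496462345123291, -0.033773601055145264), (0.23201778531074524, 0.2658839225769043), 83.3662109375) 3070
```

View pics/crop.png

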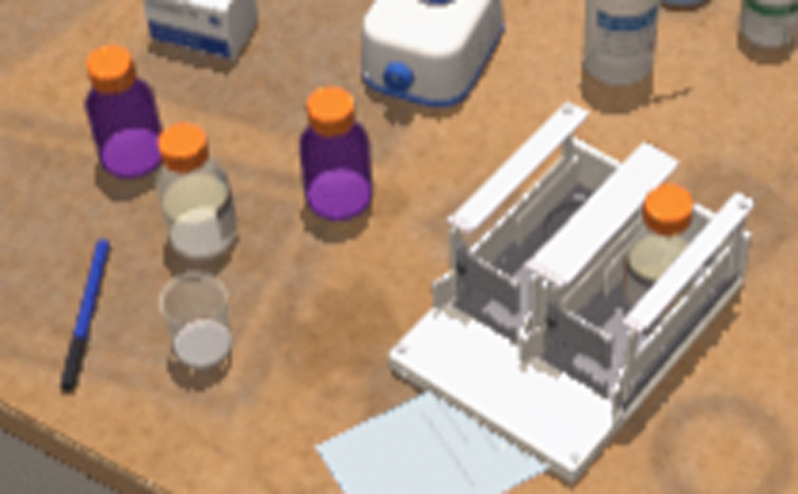

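The chosen bottle is at crop (195,190): clear glass, orange cap, with the beaker just in front at (195,320). The purple ones at (120,110) and (335,150) are excluded. The left bay is empty, with its rail running from (455,220) to (580,115).

```bash
cat >> h.py <<'E'
def ray(m,u,v,z,pose=None):
    K=np.array(m['mtx']);P=np.array(m['pose'] if pose is None else pose)
    r=P[:3,:3]@[(u-K[0,2])/K[0,0],-(v-K[1,2])/K[1,1],-1]
    return P[:3,3]+r*(z-P[2,3])/r[2]
def wristpose(o,m):
    T=np.eye(4);T[:3,:3]=o['eef_rot'];T[:3,3]=o['position'];return T@np.array(m['hand_eye'])
E
python3 - <<'E'
from h import *
m=camera_model('scene')
f=lambda x,y,z:ray(m,185+x/3.8,175+y/3.8,z)
for a in[(455,222,.101),(575,106,.101),(637,315,.101),(745,200,.101),(392,360,.018),(578,470,.018)]:print(a,f(*a).round(4))
print(camera_model('wrist'))
o=get_obs();R=o['eef_rot'];print(R.T@(np.array([.425,.28,.28])-o['position'])*1000)
E
```

```text
(455, 222, 0.101) [0.4868 0.0763 0.101 ]
(575, 106, 0.101) [0.6335 0.0567 0.101 ]
(637, 315, 0.101) [ 0.4785 -0.0789  0.101 ]
(745, 200, 0.101) [ 0.6133 -0.0986  0.101 ]
(392, 360, 0.018) [0.4065 0.0848 0.018 ]
(578, 470, 0.018) [ 0.3921 -0.0818  0.018 ]
{'mtx': array([[361.08011749,   0.        , 317.48171362],
       [  0.        , 361.08011749, 245.73517203],
       [  0.        ,   0.        ,   1.        ]]), 'hand_eye': array([[-1.18691123e-03,  9.49234061e-01,  3.14568416e-01,
         8.25462290e-02],
       [ 9.99999107e-01,  1.31987126e-03, -2.09673258e-04,
        -2.93634761e-04],
       [-6.14218810e-04,  3.14567886e-01, -9.49234780e-01,
        -1.46610184e-01],
       [ 0.00000000e+00,  0.00000000e+00,  0.00000000e+00,
         1.00000000e+00]])}
[-297.62249376 -236.6856203   -53.70029376]
```

drive_tool(dp=[[-313,-218,-14],[-313,-218,-14],[-313,-218,-14],[-313,-218,-14],[-313,-218,-14],[-313,-218,-14],[-313,-218,-14],[-313,-218,-14],[-313,-218,-14],[-313,-218,-14],[-313,-218,-14],[-313,-218,-14]], rotation=[[0,0,77],[0,0,77],[0,0,77],[0,0,77],[0,0,77],[0,0,77],[0,0,77],[0,0,77],[0,0,77],[0,0,77],[0,0,77],[0,0,77]], hand=[1,1,1,1,1,1,1,1,1,1,1,1])

```text
time: 1.3
position: [0.4457, 0.2929, 0.2407]
eef_rot: [[0.133, 0.991, -0.001], [0.991, -0.133, -0.0], [-0.0, -0.0, -1.0]]
force: [-0.2, -0.3, 0.0]
finger_gap: 0.0852
gripper_force: 0.0
```

```bash
cat >> h.py <<'E'
def caps(p,d,m,pose,zt):
    hsv=cv2.cvtColor(p,cv2.COLOR_RGB2HSV)
    k=cv2.inRange(hsv,(5,150,100),(22,255,255)); C=cloud(d,m,pose)
    k,l,s,c=cv2.connectedComponentsWithStats(k)
    for i in range(1,k):
        if s[i,4]>80:
            q=C[(l==i)&(d>0)];z=np.percentile(q[:,2],80);sel=(l==i)&(abs(C[...,2]-z)<.004)
            v,u=np.nonzero(sel);(cu,cv_),r=cv2.minEnclosingCircle(np.stack([u,v],1).astype(np.float32))
            q=C[sel];(cx,cy),rr=cv2.minEnclosingCircle(q[:,:2].astype(np.float32))
            print(c[i].round(1),s[i,4],'z',z.round(4),'encl',round(cx,4),round(cy,4),round(rr,4),'mean',q.mean(0).round(4),'ray',ray(m,cu,cv_,zt,pose).round(4))
E
python3 - <<'E'
from h import *
o=get_obs();m=camera_model('wrist');p,d=read_camera('wrist');P=wristpose(o,m)
cv2.imwrite('pics/w1.png',p[...,::-1]);caps(p,d,m,P,.113)
E
```

```text
[354.   92.2] 2108 z 0.1129 encl 0.4833 0.3921 0.018 mean [0.4832 0.3923 0.1122] ray [0.4835 0.3923 0.113 ]
[318.1 231.4] 1572 z 0.1127 encl 0.4445 0.2937 0.018 mean [0.4444 0.2943 0.1121] ray [0.4445 0.2945 0.113 ]
[430.  298.7] 1439 z 0.1125 encl 0.5322 0.2179 0.0182 mean [0.5318 0.2209 0.1119] ray [0.5314 0.2203 0.113 ]
```

View pics/w1.png

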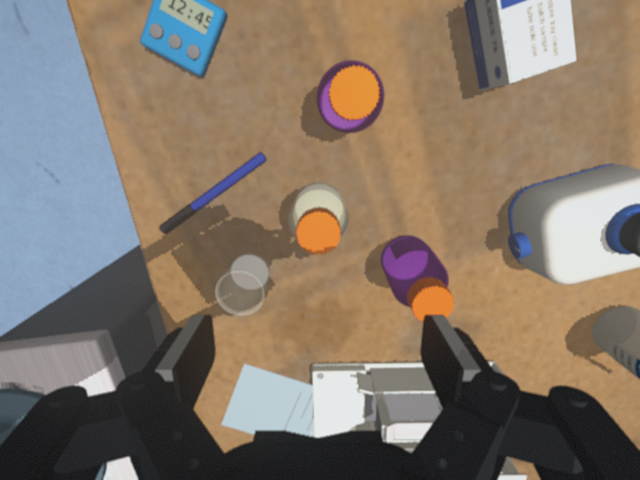

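The wrist view shows the clear bottle's cap at (318,231), the beaker at (243,285), purple caps at (354,92) and (432,300), and the dock at lower centre. Now I'll descend and grasp the cap.

drive_tool(dp=[[1,-1,30],[1,-1,60],[1,-1,90],[1,-1,110],[1,-1,122],[1,-1,131],[1,-1,131],[1,-1,131],[1,-1,131]], rotation=[[0,0,0],[0,0,0],[0,0,0],[0,0,0],[0,0,0],[0,0,0],[0,0,0],[0,0,0],[0,0,0]], hand=[1,1,1,1,1,1,1,1,1], newtons=35)

```text
time: 2.25
position: [0.4463, 0.2939, 0.1113]
eef_rot: [[0.136, 0.991, 0.002], [0.991, -0.136, 0.001], [0.001, 0.002, -1.0]]
force: [-0.4, 0.9, 0.9]
finger_gap: 0.0852
gripper_force: 0.0
```

drive_tool(dp=[[0,0,0],[0,0,0],[0,0,0],[0,0,0],[0,0,0],[0,0,0],[0,0,0],[0,0,0],[0,0,0],[0,0,0]], rotation=[[0,0,0],[0,0,0],[0,0,0],[0,0,0],[0,0,0],[0,0,0],[0,0,0],[0,0,0],[0,0,0],[0,0,0]], hand=[-1,-1,-1,-1,-1,-1,-1,-1,-1,-1], newtons=35)

```text
time: 3.25
position: [0.4454, 0.2935, 0.11]
eef_rot: [[0.136, 0.991, 0.0], [0.991, -0.136, 0.0], [0.0, 0.0, -1.0]]
force: [0.7, 0.2, -0.3]
finger_gap: -0.0002
gripper_force: 0.0
```

Run:
```python
from h import *
o=get_obs();m=camera_model('wrist');p,d=read_camera('wrist');P=wristpose(o,m);print(o['finger_gap'],o['position'])
s,ds=read_camera('scene');cv2.imwrite('pics/w2.png',np.hstack([cv2.resize(p,(400,300)),cv2.resize(s[170:290,160:320],(400,300))])[...,::-1]);caps(p,d,m,P,.113)
caps(s,ds,camera_model('scene'),None,.113)
```

```text
-0.0002304110996753765 [0.44538722 0.2934937  0.10998193]
[388.   61.6] 8461 z 0.1129 encl 0.4833 0.3919 0.0182 mean [0.4832 0.3924 0.1123] ray [0.4828 0.3926 0.113 ]
[320.5 292.4] 2443 z 0.1123 encl 0.4446 0.294 0.0179 mean [0.4464 0.3027 0.1118] ray [0.4446 0.2951 0.113 ]
[512.9 400.1] 2301 z 0.1124 encl 0.5362 0.2222 0.0175 mean [0.5378 0.2275 0.1119] ray [0.5343 0.2244 0.113 ]
[603.2  10. ] 258 z 0.7496 encl 0.7225 -0.397 0.0138 mean [ 0.721  -0.3969  0.7491] ray [ 2.2862 -0.4047  0.113 ]
[74.7 46.5] 90 z 0.1854 encl 0.8009 1.2851 0.013 mean [0.7988 1.2824 0.1853] ray [0.8802 1.4131 0.113 ]
[461.6 118.8] 308 z 0.3226 encl 0.9028 -0.1791 0.0557 mean [ 0.9041 -0.1811  0.3226] ray [ 1.198  -0.1248  0.113 ]
[365.1 161.9] 152 z 0.061 encl 0.8887 0.0878 0.0325 mean [0.8829 0.0877 0.0599] ray [0.8312 0.0631 0.113 ]
[271.5 203.7] 133 z 0.1136 encl 0.5304 0.2174 0.0198 mean [0.5312 0.2163 0.1128] ray [0.5315 0.2164 0.113 ]
[467.6 208.8] 166 z 0.1205 encl 0.7936 -0.2898 0.0407 mean [ 0.7938 -0.2913  0.1203] ray [ 0.8011 -0.2895  0.113 ]
[233.2 214.9] 87 z 0.1133 encl 0.4429 0.2916 0.0173 mean [0.4392 0.2872 0.1123] ray [0.4425 0.291  0.113 ]
[360.4 229.6] 138 z 0.1246 encl 0.5647 -0.0559 0.0191 mean [ 0.5646 -0.0573  0.1239] ray [ 0.5729 -0.0535  0.113 ]
[604.1 246.1] 147 z 0.0914 encl 0.8737 -0.6554 0.0292 mean [ 0.8717 -0.6573  0.0902] ray [ 0.8504 -0.6519  0.113 ]
[603.2 274.6] 301 z 0.0263 encl 0.8387 -0.691 0.051 mean [ 0.8392 -0.6956  0.0264] ray [ 0.755  -0.6685  0.113 ]
[527.4 339.1] 575 z 0.0831 encl 0.5166 -0.5564 0.0299 mean [ 0.5031 -0.5526  0.0828] ray [ 0.493  -0.5516  0.113 ]
[582.2 326.6] 211 z 0.0879 encl 0.5905 -0.658 0.0185 mean [ 0.5899 -0.6582  0.0869] ray [ 0.5666 -0.6516  0.113 ]
```

View pics/w2.png

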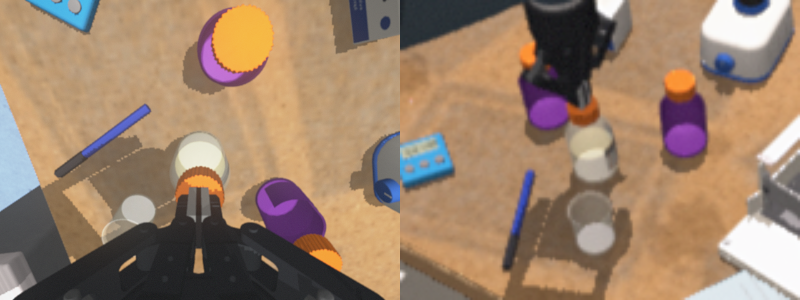

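The bottle still stands untouched at cap wrist (320,292), and the shut fingertips appear at or above the cap. I'll measure where the fingertips really are.

Run:
```python
from h import *
o=get_obs();m=camera_model('wrist');p,d=read_camera('wrist');P=wristpose(o,m);C=cloud(d,m,np.array(m['hand_eye']));W=cloud(d,m,P)
for v in range(270,420,10): print(v,p[v,320],p[v,308],'tool',(C[v,308]*1000).round(0),'world',W[v,308].round(3))
s,ds=read_camera('scene');ms=camera_model('scene');S=cloud(ds,ms)
q=S[190:225,205:260].reshape(-1,3);c=s[190:225,205:260].reshape(-1,3)
k=(c.max(1)<90)&(q[:,2]>.07);b=q[k];i=np.argsort(b[:,2])[:12];print(b[i].round(3),c[k][i])
```

```text
270 [158 100  63] [156  95  59] tool [16. -6. 12.] world [0.441 0.311 0.098]
280 [243 157  70] [164  99  60] tool [17. -6. -0.] world [0.442 0.311 0.11 ]
290 [246 170  73] [245 167  69] tool [12. -6. -1.] world [0.441 0.306 0.111]
300 [111  76  59] [129 108  98] tool [11. -6. -9.] world [0.441 0.305 0.119]
310 [75 60 51] [117 110 104] tool [ 11.  -5. -18.] world [0.442 0.306 0.128]
320 [67 53 46] [113 107 102] tool [ 11.  -5. -25.] world [0.442 0.305 0.135]
330 [62 49 44] [109 104 100] tool [ 12.  -5. -33.] world [0.442 0.306 0.143]
340 [57 46 42] [107 103 100] tool [ 11.  -5. -38.] world [0.442 0.305 0.148]
350 [57 53 46] [67 62 60] tool [ 12.  -5. -46.] world [0.442 0.306 0.156]
360 [55 49 48] [45 39 39] tool [ 12.  -5. -51.] world [0.442 0.306 0.161]
370 [49 44 44] [40 39 38] tool [ 12.  -4. -56.] world [0.443 0.306 0.166]
380 [45 43 45] [40 42 40] tool [ 10.  -4. -58.] world [0.442 0.304 0.168]
390 [46 46 45] [45 47 46] tool [  1.  -5. -51.] world [0.441 0.295 0.161]
400 [185 141  92] [44 44 45] tool [ -2.  -5. -52.] world [0.44  0.292 0.162]
410 [179 137  89] [34 40 40] tool [ -6.  -5. -52.] world [0.44  0.288 0.162]
[[0.46  0.388 0.07 ]
 [0.462 0.375 0.07 ]
 [0.467 0.374 0.07 ]
 [0.46  0.395 0.07 ]
 [0.464 0.38  0.07 ]
 [0.461 0.4   0.071]
 [0.46  0.377 0.071]
 [0.461 0.392 0.071]
 [0.463 0.371 0.071]
 [0.464 0.387 0.071]
 [0.46  0.384 0.071]
 [0.468 0.379 0.072]] [[69 28 84]
 [73 32 87]
 [66 33 81]
 [66 30 78]
 [70 33 86]
 [58 25 72]
 [73 34 87]
 [68 31 83]
 [74 32 89]
 [69 27 84]
 [71 30 86]
 [52 26 61]]
```

The shut tips end about 5 mm behind the reported TCP (z ≈ 0.115), so they closed just above the cap. I'll open, go about 30 mm lower and close again.

drive_tool(dp=[[0,0,0],[0,0,0],[0,0,0],[0,0,0],[0,0,0],[0,0,0],[0,0,0],[0,0,0],[0,0,0],[0,0,0]], rotation=[[0,0,0],[0,0,0],[0,0,0],[0,0,0],[0,0,0],[0,0,0],[0,0,0],[0,0,0],[0,0,0],[0,0,0]], hand=[1,1,1,1,1,1,1,1,1,1])

```text
time: 4.45
position: [0.4454, 0.2935, 0.11]
eef_rot: [[0.136, 0.991, 0.0], [0.991, -0.136, -0.0], [-0.0, 0.0, -1.0]]
force: [-0.5, -0.1, 0.1]
finger_gap: 0.0854
gripper_force: 0.0
```

drive_tool(dp=[[0,-1,8],[0,-1,16],[0,-1,23],[0,-1,30],[0,-1,30],[0,-1,30]], rotation=[[0,0,0],[0,0,0],[0,0,0],[0,0,0],[0,0,0],[0,0,0]], hand=[1,1,1,1,1,1])

```text
time: 5.05
position: [0.4443, 0.2936, 0.0797]
eef_rot: [[0.137, 0.991, -0.001], [0.991, -0.137, -0.0], [-0.0, -0.0, -1.0]]
force: [-0.6, 0.1, 0.1]
finger_gap: 0.0854
gripper_force: 0.0
```

drive_tool(dp=[[0,0,0],[0,0,0],[0,0,0],[0,0,0],[0,0,0],[0,0,0],[0,0,0],[0,0,0],[0,0,0],[0,0,0]], rotation=[[0,0,0],[0,0,0],[0,0,0],[0,0,0],[0,0,0],[0,0,0],[0,0,0],[0,0,0],[0,0,0],[0,0,0]], hand=[-1,-1,-1,-1,-1,-1,-1,-1,-1,-1], newtons=35)

```text
time: 6.05
position: [0.4454, 0.2938, 0.0808]
eef_rot: [[0.136, 0.991, 0.002], [0.991, -0.136, 0.0], [0.001, 0.002, -1.0]]
force: [3.2, -1.6, 6.4]
finger_gap: 0.0357
gripper_force: 33.5
```

Run:
```python
from h import *
o=get_obs();m=camera_model('wrist');p,d=read_camera('wrist');C=cloud(d,m,np.array(m['hand_eye']))
print(o['finger_gap'],o['gripper_force'],o['force'])
for u in (240,250,260,275,320,365,380,390):
  for v in range(250,350,10): print(u,v,p[v,u],(C[v,u]*1000).round(0)) if p[v,u].max()<140 and C[v,u,2]<.04 else 0
```

```text
0.035735426205645376 33.544303755043074 [ 3.20322056 -1.56978545  6.35229212]
240 320 [67 59 54] [  7. -33. -19.]
240 330 [61 56 54] [  7. -31. -25.]
240 340 [57 51 49] [  7. -30. -33.]
250 320 [59 52 47] [  8. -29. -19.]
250 330 [97 94 90] [ 12. -26. -33.]
250 340 [108 104 100] [ 11. -25. -38.]
260 300 [119 106  89] [ 10. -26.  -7.]
260 310 [111 107 101] [ 11. -25. -18.]
260 320 [108 104 101] [ 11. -24. -25.]
260 330 [108 105  99] [ 10. -23. -31.]
260 340 [100  96  93] [ 11. -21. -39.]
275 300 [127 118 107] [ 11. -20.  -8.]
275 310 [68 58 51] [  8. -20. -11.]
275 320 [90 62 46] [  3. -20. -12.]
275 330 [137  81  47] [  7. -18. -26.]
365 300 [136 130 121] [11. 18. -9.]
365 310 [72 64 56] [ 11.  17. -17.]
365 320 [71 57 49] [ 11.  16. -25.]
365 330 [60 47 38] [  8.  16. -27.]
365 340 [65 48 41] [  4.  16. -28.]
380 320 [123 120 116] [ 11.  22. -26.]
380 330 [122 118 113] [ 11.  21. -32.]
380 340 [109 106 102] [ 12.  20. -39.]
390 320 [64 55 52] [  7.  27. -18.]
390 330 [79 73 74] [  8.  26. -27.]
390 340 [59 51 50] [  7.  25. -32.]
```

Gripped on the cap (gap 35.7 mm, 33 N). Next I'll lift and check.

drive_tool(dp=[[0,0,-5],[0,0,-12],[0,0,-25],[0,0,-45],[0,0,-70],[0,0,-100],[0,0,-130],[0,0,-160],[0,0,-180],[0,0,-190],[0,0,-190]], rotation=[[0,0,0],[0,0,0],[0,0,0],[0,0,0],[0,0,0],[0,0,0],[0,0,0],[0,0,0],[0,0,0],[0,0,0],[0,0,0]], hand=[-1,-1,-1,-1,-1,-1,-1,-1,-1,-1,-1])

```text
time: 7.2
position: [0.4447, 0.2939, 0.2716]
eef_rot: [[0.136, 0.991, 0.002], [0.991, -0.136, 0.001], [0.001, 0.002, -1.0]]
force: [0.2, -0.5, -1.9]
finger_gap: 0.0356
gripper_force: 33.0
```

drive_tool(dp=[[-20,7,0],[-50,17,0],[-90,30,0],[-130,43,0],[-170,57,0],[-210,70,0],[-250,83,0],[-290,97,0],[-315,105,0],[-330,110,0],[-332,111,0],[-332,111,0]], rotation=[[0,0,0],[0,0,0],[0,0,0],[0,0,0],[0,0,0],[0,0,0],[0,0,0],[0,0,0],[0,0,0],[0,0,0],[0,0,0],[0,0,0]], hand=[-1,-1,-1,-1,-1,-1,-1,-1,-1,-1,-1,-1])

```text
time: 8.4
position: [0.5086, -0.0497, 0.2692]
eef_rot: [[0.136, 0.991, -0.002], [0.991, -0.136, 0.001], [0.001, -0.002, -1.0]]
force: [-0.2, 0.8, -2.9]
finger_gap: 0.0362
gripper_force: 33.6
```

Run:
```python
from h import *
o=get_obs();print(o['position'],o['force'],o['finger_gap']);m=camera_model('wrist');p,d=read_camera('wrist');P=wristpose(o,m)
np.savez('w3',p=p,d=d,P=P);cv2.imwrite('pics/w3.png',p[...,::-1]);caps(p,d,m,P,.124)
```

```text
[ 0.50864888 -0.0497282   0.26915637] [-0.2040337   0.76066901 -2.89867273] 0.03617523104543082
[388.1 225.7] 1295 z 0.1241 encl 0.5654 -0.0562 0.0178 mean [ 0.5654 -0.0556  0.1235] ray [ 0.5653 -0.0554  0.124 ]
[317.5 345.1] 7204 z 0.3008 encl 0.507 -0.049 0.0183 mean [ 0.5072 -0.048   0.3003] ray [ 0.4903 -0.168   0.124 ]
```

View pics/w3.png

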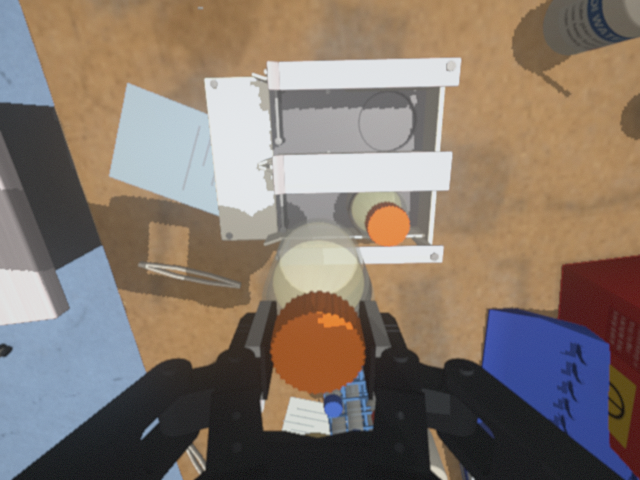

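The wrist view shows the bottle held upright. The left rail spans rows 60–88, the middle rail rows 153–192, and the apron is at u 207–275. The recess circle is visible at (387,121) and the docked cap at (388,225). Now I'll fit the rail edges and recess.

Run:
```python
from h import *
z=np.load('w3.npz');p,d,P=z['p'],z['d'],z['P'];m=camera_model('wrist');C=cloud(d,m,P)
g=p.min(2).astype(int)
def edge(rows,up,us,zz):
    pts=[]
    for u in us:
        col=cv2.GaussianBlur(p[:,u:u+1].min(2).astype(np.float32),(1,3),0).ravel();g=np.diff(col[rows[0]:rows[1]])*(1 if up else -1)
        i=g.argmax()
        if 0<i<len(g)-1:
            a,b,c=g[i-1:i+2];i=i+.5*(a-c)/(a-2*b+c)
        pts.append(ray(m,u,rows[0]+i+.5,zz,P)[:2])
    q=np.array(pts);k=np.polyfit(q[:,0],q[:,1],1)
    for _ in range(3):
        r=q[:,1]-np.polyval(k,q[:,0]);k=np.polyfit(*q[abs(r)<max(.001,1.5*np.median(abs(r)))].T,1)
    print(rows,'slope deg',np.degrees(np.arctan(k[0])).round(2),'y@0.5',np.polyval(k,.5).round(4),'std',np.std(r).round(4));return k
us=range(282,435,3)
a=edge((80,96),False,us,.101);b=edge((145,162),True,us,.101);edge((50,70),True,us,.101);edge((182,200),False,us,.101)
edge((240,256),True,range(370,430,3),.101)
msk=(abs(C[...,2]-.101)<.006)&(g>150);q=C[msk];print('rail z',np.median(q[:,2]))
# apron
msk=(abs(C[...,2]-.018)<.005)&(g>170)&(np.mgrid[0:480,0:640][1]<285)&(np.mgrid[0:480,0:640][0]<245)
q=C[msk][:,:2].astype(np.float32);print('apron z',np.median(C[msk][:,2]),cv2.minAreaRect(q))
# recess
roi=(slice(90,152),slice(355,425));e=cv2.Canny(p[roi],40,120);v,u=np.nonzero(e);
crop=cv2.resize(p[50:250,200:470],None,fx=2.9,fy=2.9,interpolation=2);cv2.imwrite('pics/w3c.png',crop[...,::-1])
h=cv2.HoughCircles(cv2.cvtColor(p[50:200,200:470],cv2.COLOR_RGB2GRAY),cv2.HOUGH_GRADIENT,1.0,20,param1=80,param2=12,minRadius=23,maxRadius=36)
for c in (h[0][:6] if h is not None else []): print('circ',c+[200,50,0],ray(m,c[0]+200,c[1]+50,.018,P).round(4))
```

```text
(80, 96) slope deg -6.74 y@0.5 0.0618 std 0.0
(145, 162) slope deg -6.6 y@0.5 0.0104 std 0.0001
(50, 70) slope deg -6.71 y@0.5 0.0825 std 0.0001
(182, 200) slope deg -6.7 y@0.5 -0.0225 std 0.0001
(240, 256) slope deg -6.66 y@0.5 -0.0734 std 0.0001
rail z 0.10064962662950472
apron z 0.01811159702412171 ((0.4344852566719055, 0.017542283982038498), (0.1439598798751831, 0.06708482652902603), 83.30303192138672)
circ [386.5        122.5         29.89999962] [0.5893 0.0247 0.018 ]
circ [240.5        102.5         34.29999924] [0.4424 0.0647 0.018 ]
circ [311.5        123.5         35.40000153] [0.5117 0.0345 0.018 ]
```

View pics/w3c.png

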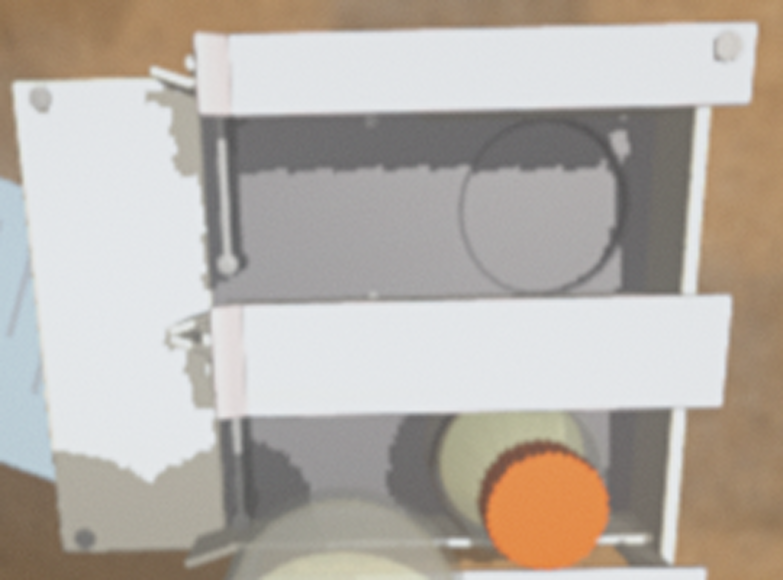

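Dock yaw is −6.69°. The bay line lies midway between the rails, and the recess centre is near dock x ≈ 0.046. I'll move over the apron, then check before lowering.

drive_tool(dp=[[12,-12,0],[30,-30,0],[50,-50,0],[68,-67,0],[78,-77,0],[82,-81,0],[82,-81,0],[82,-81,0],[82,-81,0]], rotation=[[0,0,-1.1],[0,0,-1.1],[0,0,-1.1],[0,0,-1.1],[0,0,-1.1],[0,0,-1.1],[0,0,-1.1],[0,0,-1.1],[0,0,-1.1]], hand=[-1,-1,-1,-1,-1,-1,-1,-1,-1])

```text
time: 9.35
position: [0.4404, 0.0414, 0.27]
eef_rot: [[0.118, 0.993, -0.0], [0.993, -0.118, -0.0], [-0.0, -0.0, -1.0]]
force: [-0.3, -0.6, -2.2]
finger_gap: 0.0357
gripper_force: 33.8
```

```bash
cat >> h.py <<'E'
dx=np.array([.9932,-.1165]);dy=np.array([.1165,.9932])
def where(o=None):
    o=o or get_obs();q=o['position'];b=q[:2]-.0015*dx+.0003*dy
    print('t',o['time'],'bottle dock x %.4f y %.4f bottom %.4f'%(b@dx-.536,b@dy-.0941,q[2]-.0814),'yaw',np.degrees(np.arctan2(o['eef_rot'][1,1],o['eef_rot'][0,1])).round(2),'tiltz',o['eef_rot'][:,2].round(4),'F',o['force'].round(1),o['finger_gap'].round(4))
E
python3 - <<'E'
from h import *
o=get_obs();where(o);m=camera_model('wrist');p,d=read_camera('wrist');P=wristpose(o,m);caps(p,d,m,P,.3)
E
```

```text
Traceback (most recent call last):
  File "h.py", line 27, in where
    print('t',o['time'],'bottle dock x %.4f y %.4f bottom %.4f'%(b@dx-.536,b@dy-.0941,q[2]-.0814),'yaw',np.degrees(np.arctan2(o['eef_rot'][1,1],o['eef_rot'][0,1])).round(2),'tiltz',o['eef_rot'][:,2].round(4),'F',o['force'].round(1),o['finger_gap'].round(4))
                                                                                                                                                                                                                                        ^^^^^^^^^^^^^^^^^^^^^
AttributeError: 'float' object has no attribute 'round'
```

```bash
sed -i "s/o\['finger_gap'\].round(4)/o['finger_gap']/" h.py
python3 - <<'E'
from h import *
m=camera_model('wrist')
for i in range(3):
    o=get_obs();where(o);p,d=read_camera('wrist');P=wristpose(o,m)
    caps(p,d,m,P,.3)
E
```

```text
t 9.35 bottle dock x -0.1049 y -0.0014 bottom 0.1886 yaw -6.79 tiltz [-0.e+00 -2.e-04 -1.e+00] F [-0.3 -0.6 -2.2] 0.03569860192354376
[467.9 312.7] 1047 z 0.1239 encl 0.5654 -0.0555 0.0181 mean [ 0.5651 -0.0547  0.1233] ray [0.4947 0.0519 0.3   ]
[317.8 348.6] 6713 z 0.3017 encl 0.439 0.0415 0.0187 mean [0.4389 0.043  0.3011] ray [0.4389 0.0423 0.3   ]
t 9.4 bottle dock x -0.1049 y -0.0015 bottom 0.1886 yaw -6.8 tiltz [-2.e-04 -1.e-04 -1.e+00] F [ 0.2 -1.1 -2.4] 0.035805585137718164
[468.  312.8] 1052 z 0.1239 encl 0.5653 -0.0556 0.0179 mean [ 0.5651 -0.0548  0.1233] ray [0.4947 0.0519 0.3   ]
[317.8 348.7] 6681 z 0.3016 encl 0.4391 0.0416 0.0185 mean [0.4389 0.0429 0.3011] ray [0.4389 0.0424 0.3   ]
t 9.45 bottle dock x -0.1050 y -0.0014 bottom 0.1885 yaw -6.8 tiltz [-3.e-04 -0.e+00 -1.e+00] F [-0.9 -0.4 -2.2] 0.035539012113838156
[468.  312.7] 1053 z 0.1238 encl 0.5656 -0.0553 0.0184 mean [ 0.5651 -0.0547  0.1233] ray [0.4947 0.0519 0.3   ]
[317.8 348.7] 6683 z 0.3016 encl 0.4387 0.0416 0.0186 mean [0.4388 0.043  0.301 ] ray [0.4388 0.0422 0.3   ]
```

drive_tool(dp=[[1.6,0,20],[1.6,0,50],[1.6,0,85],[1.6,0,115],[1.6,0,140],[1.6,0,155],[1.6,0,162],[1.6,0,165],[1.6,0,165],[1.6,0,165]], rotation=[[0,0,0],[0,0,0],[0,0,0],[0,0,0],[0,0,0],[0,0,0],[0,0,0],[0,0,0],[0,0,0],[0,0,0]], hand=[-1,-1,-1,-1,-1,-1,-1,-1,-1,-1])

```text
time: 10.5
position: [0.4411, 0.0433, 0.106]
eef_rot: [[0.118, 0.993, 0.002], [0.993, -0.118, -0.0], [-0.0, 0.002, -1.0]]
force: [-0.1, -0.2, -1.8]
finger_gap: 0.0362
gripper_force: 33.8
```

```bash
python3 -c "
from h import *
where()"
```

```text
t 10.5 bottle dock x -0.1045 y 0.0006 bottom 0.0246 yaw -6.75 tiltz [ 2.e-03 -3.e-04 -1.e+00] F [-0.1 -0.2 -1.8] 0.03618838186139674
```

drive_tool(dp=[[-0.4,0,2],[-0.4,0,3],[-0.4,0,4],[-0.4,0,4.5],[-0.4,0,5],[-0.4,0,5.5],[-0.4,0,5.5],[-0.4,0,5.5]], rotation=[[0,0,0],[0,0,0],[0,0,0],[0,0,0],[0,0,0],[0,0,0],[0,0,0],[0,0,0]], hand=[-1,-1,-1,-1,-1,-1,-1,-1])

```text
time: 11.3
position: [0.4402, 0.0431, 0.0996]
eef_rot: [[0.117, 0.993, 0.0], [0.993, -0.117, -0.0], [-0.0, 0.0, -1.0]]
force: [-0.7, 0.4, -2.1]
finger_gap: 0.036
gripper_force: 33.9
```

```bash
python3 -c "
from h import *
where()"
```

```text
t 11.3 bottle dock x -0.1053 y 0.0003 bottom 0.0182 yaw -6.74 tiltz [ 2.e-04 -0.e+00 -1.e+00] F [-0.7  0.4 -2.1] 0.03598186131772622
```

drive_tool(dp=[[0,4,0],[0,8,0],[0,12,0],[0,16,0],[0,20,0],[0,24,0],[0,28,0],[0,32,0],[0,36,0],[0,36,0]], rotation=[[0,0,0],[0,0,0],[0,0,0],[0,0,0],[0,0,0],[0,0,0],[0,0,0],[0,0,0],[0,0,0],[0,0,0]], hand=[-1,-1,-1,-1,-1,-1,-1,-1,-1,-1], newtons=50)

```text
time: 12.3
position: [0.4741, 0.0391, 0.0994]
eef_rot: [[0.117, 0.993, -0.007], [0.993, -0.117, 0.001], [-0.0, -0.007, -1.0]]
force: [-9.8, 0.9, 9.6]
finger_gap: 0.0356
gripper_force: 49.3
```

```bash
python3 -c "
from h import *
where()"
```

```text
t 12.3 bottle dock x -0.0711 y 0.0003 bottom 0.0180 yaw -6.71 tiltz [-7.2e-03  7.0e-04 -1.0e+00] F [-9.8  0.9  9.6] 0.035552675939336316
```

drive_tool(dp=[[0,0,-1],[0,2,-1.2],[0,5,-1.2],[0,8,-1.2],[0,11,-1.2],[0,14,-1.2],[0,14,-1.2]], rotation=[[0,0,0],[0,0,0],[0,0,0],[0,0,0],[0,0,0],[0,0,0],[0,0,0]], hand=[-1,-1,-1,-1,-1,-1,-1])

```text
time: 13.0
position: [0.4866, 0.0375, 0.0994]
eef_rot: [[0.117, 0.993, -0.01], [0.993, -0.117, 0.001], [-0.0, -0.01, -1.0]]
force: [-11.3, -0.9, 5.7]
finger_gap: 0.0355
gripper_force: 48.9
```

```bash
python3 -c "
from h import *
where()"
```

```text
t 13.0 bottle dock x -0.0586 y 0.0002 bottom 0.0180 yaw -6.71 tiltz [-1.040e-02  8.000e-04 -9.999e-01] F [-11.3  -0.9   5.7] 0.03548110380786021
```

drive_tool(dp=[[0,1,-1],[0,4,-1.8],[0,8,-1.8],[0,12,-1.8],[0,16,-1.8],[0,20,-1.8],[0,24,-1.8],[0,24,-1.8]], rotation=[[0,0,0],[0,0,0],[0,0,0],[0,0,0],[0,0,0],[0,0,0],[0,0,0],[0,0,0]], hand=[-1,-1,-1,-1,-1,-1,-1,-1])

```text
time: 13.8
position: [0.5126, 0.0344, 0.101]
eef_rot: [[0.117, 0.993, -0.004], [0.993, -0.117, 0.0], [-0.0, -0.004, -1.0]]
force: [-3.7, -0.5, -6.3]
finger_gap: 0.0353
gripper_force: 48.1
```

```bash
python3 -c "
from h import *
where()"
```

```text
t 13.8 bottle dock x -0.0324 y 0.0001 bottom 0.0196 yaw -6.75 tiltz [-3.6e-03  3.0e-04 -1.0e+00] F [-3.7 -0.5 -6.3] 0.03532487380371666
```

drive_tool(dp=[[0,4,0.5],[0,8,0.5],[0,12,0.5],[0,16,0.5],[0,20,0.5],[0,24,0.5],[0,28,0.5],[0,32,0.5],[0,32,0.5]], rotation=[[0,0,0],[0,0,0],[0,0,0],[0,0,0],[0,0,0],[0,0,0],[0,0,0],[0,0,0],[0,0,0]], hand=[-1,-1,-1,-1,-1,-1,-1,-1,-1])

```text
time: 14.7
position: [0.5474, 0.0302, 0.1028]
eef_rot: [[0.118, 0.993, 0.004], [0.993, -0.118, -0.001], [-0.0, 0.004, -1.0]]
force: [3.2, -1.8, -1.5]
finger_gap: 0.0353
gripper_force: 49.0
```

```bash
python3 -c "
from h import *
where()"
```

```text
t 14.7 bottle dock x 0.0026 y -0.0000 bottom 0.0214 yaw -6.76 tiltz [ 4.4e-03 -7.0e-04 -1.0e+00] F [ 3.2 -1.8 -1.5] 0.03532019171124647
```

drive_tool(dp=[[0,4,1],[0,8,2],[0,12,2],[0,16,2],[0,20,2],[0,24,2],[0,28,2],[0,28,2]], rotation=[[0,0,0],[0,0,0],[0,0,0],[0,0,0],[0,0,0],[0,0,0],[0,0,0],[0,0,0]], hand=[-1,-1,-1,-1,-1,-1,-1,-1])

```text
time: 15.5
position: [0.5739, 0.0273, 0.1001]
eef_rot: [[0.117, 0.993, 0.001], [0.993, -0.117, 0.0], [0.0, 0.001, -1.0]]
force: [-0.1, 0.5, -3.2]
finger_gap: 0.0359
gripper_force: 48.9
```

```bash
python3 -c "
from h import *
where()"
```

```text
t 15.5 bottle dock x 0.0293 y 0.0001 bottom 0.0187 yaw -6.75 tiltz [ 8.e-04  0.e+00 -1.e+00] F [-0.1  0.5 -3.2] 0.035866595192284405
```

drive_tool(dp=[[0,3,0.5],[0,6,1],[0,9,1.5],[0,11,1.5],[0,13,1.5],[0,14,1.5],[0,15,2],[0,16,2],[0,17,2.2],[0,17,2.4]], rotation=[[0,0,0],[0,0,0],[0,0,0],[0,0,0],[0,0,0],[0,0,0],[0,0,0],[0,0,0],[0,0,0],[0,0,0]], hand=[-1,-1,-1,-1,-1,-1,-1,-1,-1,-1])

```text
time: 16.5
position: [0.5902, 0.0253, 0.0975]
eef_rot: [[0.117, 0.993, 0.0], [0.993, -0.117, 0.0], [0.0, 0.0, -1.0]]
force: [-0.4, 1.5, -2.4]
finger_gap: 0.0355
gripper_force: 49.0
```

```bash
python3 -c "
from h import *
where()"
```

```text
t 16.5 bottle dock x 0.0458 y 0.0001 bottom 0.0161 yaw -6.74 tiltz [ 3.e-04  0.e+00 -1.e+00] F [-0.4  1.5 -2.4] 0.035486582152312436
```

Bottom is at 0.0161 with no contact, so it is already entering the recess. I'll lower it further.

drive_tool(dp=[[0,0,1],[0,0,2],[0,0,3],[0,0,4],[0,0,5],[0,0,5],[0,0,5]], rotation=[[0,0,0],[0,0,0],[0,0,0],[0,0,0],[0,0,0],[0,0,0],[0,0,0]], hand=[-1,-1,-1,-1,-1,-1,-1])

```text
time: 17.2
position: [0.5904, 0.0253, 0.0926]
eef_rot: [[0.117, 0.993, 0.001], [0.993, -0.117, 0.0], [0.0, 0.001, -1.0]]
force: [1.9, 1.1, -1.4]
finger_gap: 0.0355
gripper_force: 49.1
```

```bash
python3 -c "
from h import *
where()"
```

```text
t 17.2 bottle dock x 0.0459 y 0.0002 bottom 0.0112 yaw -6.74 tiltz [ 9.e-04  0.e+00 -1.e+00] F [ 1.9  1.1 -1.4] 0.035494733628181785
```

drive_tool(dp=[[0,0,0.3],[0,0,0.3],[0,0,0.3],[0,0,0.3],[0,0,0.3],[0,0,0.3],[0,0,0.3],[0,0,0.3]], rotation=[[0,0,0],[0,0,0],[0,0,0],[0,0,0],[0,0,0],[0,0,0],[0,0,0],[0,0,0]], hand=[0.06,0.06,0.06,0.06,0.06,0.06,0.06,0.06])

```text
time: 18.0
position: [0.5901, 0.0253, 0.0923]
eef_rot: [[0.117, 0.993, 0.0], [0.993, -0.117, -0.0], [-0.0, 0.0, -1.0]]
force: [0.2, 0.4, -0.9]
finger_gap: 0.0453
gripper_force: 0.0
```

drive_tool(dp=[[0,0,-2],[0,0,-5],[0,0,-10],[0,0,-20],[0,0,-40],[0,0,-70],[0,0,-100],[0,0,-130],[0,0,-150],[0,0,-160],[0,0,-160]], rotation=[[0,0,0],[0,0,0],[0,0,0],[0,0,0],[0,0,0],[0,0,0],[0,0,0],[0,0,0],[0,0,0],[0,0,0],[0,0,0]], hand=[0.06,0.06,0.06,0.06,0.06,0.06,0.06,0.06,0.06,0.06,0.06])

```text
time: 19.1
position: [0.5909, 0.0252, 0.2544]
eef_rot: [[0.117, 0.993, 0.004], [0.993, -0.117, -0.001], [-0.0, 0.004, -1.0]]
force: [1.2, -0.0, 0.1]
finger_gap: 0.0451
gripper_force: 0.0
```

Run:
```python
from h import *
o=get_obs();where(o);m=camera_model('wrist');p,d=read_camera('wrist');P=wristpose(o,m);caps(p,d,m,P,.124)
s,_=read_camera('scene')
cv2.imwrite('pics/w4.png',np.hstack([cv2.resize(p,(400,300)),cv2.resize(s[180:300,265:425],(400,300))])[...,::-1])
```

```text
t 19.1 bottle dock x 0.0465 y 0.0001 bottom 0.1730 yaw -6.74 tiltz [ 3.7e-03 -6.0e-04 -1.0e+00] F [ 1.2 -0.   0.1] 0.04514879953680642
[625.  203.6] 457 z 0.0795 encl 0.8818 -0.0004 0.0203 mean [0.8711 0.0022 0.0788] ray [0.8415 0.0148 0.124 ]
[315.8 229.9] 1388 z 0.1238 encl 0.5885 0.0275 0.0176 mean [0.5886 0.0278 0.1232] ray [0.5885 0.0276 0.124 ]
[301.4 323.1] 1131 z 0.124 encl 0.5658 -0.0551 0.0182 mean [ 0.5659 -0.0544  0.1234] ray [ 0.5658 -0.0539  0.124 ]
```

View pics/w4.png

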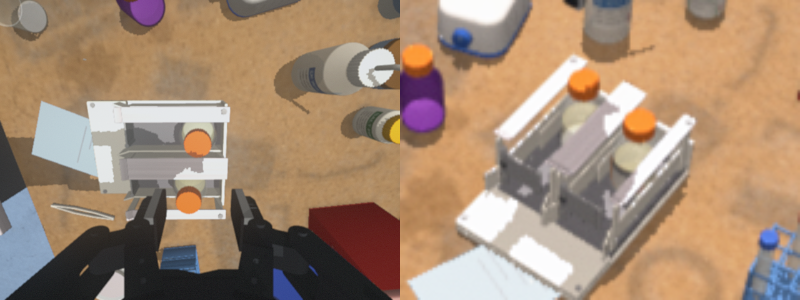

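The bottle is seated: its cap top is at z = 0.124, level with the docked twin. It stands upright, and the gate is back across the mouth (right panel, about (525,180)). The gripper is clear.

```bash
python3 -c "
from h import *
print(manip.sign_off())"
```

```text
the job is handed in; nothing more can be done
None
```

The reagent bottle is seated upright in the left bay's recess and released, with the gate looking shut behind it in the last picture; I handed the job in at about 19 s, and no verdict came back.

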